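Snap the matching cap onto the transport canister

ROBOT

A 6-joint arm with a two-finger parallel gripper is mounted at the origin on the work surface. World frame = base frame: x ahead of the robot, y to its left, z up, the work surface at z = 0. Lengths are in m, angles in rad, forces in N, time in s.
With the tool pointing down it reaches from about 0.35 to 0.925 m from the base axis. Payload 6.4 kg.
Tool frame: the origin (TCP) lies at the very end of the fingers, on their centre line; the grasp point (between the pads) lies 19 mm behind it; z points along the fingers, y is the line along which they close (so a half turn about z gives the same grasp; the last joint's range is limited). The gripper opens to 85 mm and grips with 20 to 120 N. Pads are 22 mm wide; open, the fingers measure 114 mm over their backs; the gripper's body (76 mm by 85 mm) begins 54 mm behind the grasp point. The pads swing forward as they close: fully open they stand 13 mm farther back than shut.
Start: joints at [0.938, 0.245, 1.558, -0, 1.339, -0.174], TCP at [0.288, 0.583, 0.231] pointing down, gripper open.
Joint ranges: [-3.13, 3.13], [-1.02, 2.26], [0.13, 2.54], [-0.95, 4.09], [0.21, 2.88], [-2.74, 2.74]. Speed limits (rad/s): [2.57, 2.57, 3.14, 3.14, 3.14, 3.14].

INTERFACE

Orientations are given as [roll, pitch, yaw] about the fixed x, y, z axes, in that order (R = Rz(yaw) Ry(pitch) Rx(roll)).
In Python, from rig import sense, grab_frame, close_job gives the robot as it stands.
- The arm moves only by the tool step_arm, never from a script. Its argument "rows" is a list of rows, each an object with "offset": the shift along the tool's x, y, z normalised to -1 to 1, where 1 is 0.1 m, a list of three; "dr": the turn, a rotation vector about the tool's x, y, z normalised to -1 to 1, where 1 is 2 rad, a list of three. A call has 1 to 5 rows; each row shifts and turns the commanded pose from where the row before left it, along the tool's axes as they then stand; what a row does not reach is not made up. A row lasts 1/10 s, in which the tool goes at most 50 mm and 8.59 degrees, less where a joint would pass 70% of its speed; a pose out of reach is approached as far as the arm can. A call with a number of a shift or a turn outside -1 to 1 is refused whole. A call with a gripper value outside its range is refused whole. "jaw" is the opening, from -1 (shut) to 1 (fully open), set as the call begins (left out, the last holds). The fingers move at their own pace and stop on an object; "force" is the grip in N (left out, the last holds). Time passes only in rows, so rows that do not move let the fingers close. It gives the time, the measured TCP pose, the force, the opening and the grip force at its end, in the units of the state.
- sense(): the state, without advancing time (a new reading comes with each control period).
- grab_frame(name): name is "side" or "top" or "wrist"; returns a dict with "img" (384x512x3 uint8, red, green, blue), "z_map" (384x512 float32, m along the optical axis (not along the pixel's ray), 0 where there is no reading), "K" (3x3 intrinsics, pixels), "dist_coeffs" ([k1, k2, p1, p2, k3] as OpenCV has them; the pictures are not rectified), "rvec" (rotation vector, rad) and "tvec" (3), from world to camera coordinates, as OpenCV has them; the wrist camera has in their place "tool_from_camera" (4x4, takes a point from camera to tool coordinates, whose origin is the TCP and whose axes are the flange's). Camera axes: x right, y down, z forward; pixel columns grow to the right and rows downward; lengths in m; the calibration is good to about 2 mm. A picture is of the moment at which its call begins: read the wrist's pose just before it.
- close_job(): hands the job in; it is judged then, once.
The state is a dict: "time": time; "joints": joint angles; "joint_vel": joint speeds; "tau": joint torques, N m; "tool_pos": TCP position; "orientation": TCP orientation; "contact_force": force on the tool from outside, world axes, zero at the start; "moment": the same for the moment, N m; "grip_width": finger opening in m; "gripper_force": force on a finger pad.
Only numpy, scipy, OpenCV 4.12 (cv2) and the standard library are available. Lean on these libraries where they do the work, as an engineer would, in place of code of your own. Each camera call takes 0.05 s, during which the arm holds its last target. There are 200 camera calls.

TASK

The open transport canister already holds one blood tube: pick up the snap cap whose colour matches that tube's stopper and press it straight down onto the canister's neck until it clicks fully home. Keep pressing firmly (about 10 N) for at least a second after the click, and finish like that, with the gripper still pressing the cap down. Leave the other two caps, the rack with its tubes, the bottles and the forceps where they are.

Things in the scene. Friction and masses are not known exactly. Their poses are not given: they have to be found in the camera images.
- canister: clear round canister (38 mm across) with a white neck, upright and fixed in a blue square stand (110 mm, 12 mm thick). Origin: centre of the stand's underside on the table; z up. Neck 30 mm across, 84 to 101 mm above the origin, tapered over its top 6 mm; at 91 mm four sprung grey beads stand out from it to 36.4 mm across. A cap fully home has its origin 86 mm above this origin, its ceiling on the rim
- canister_rim (a point): centre of the canister's open rim, 101 mm above the table, z up. A cap set loosely on the neck rests on the beads, 7 mm above home; pushed with roughly 8 to 14 N its lip passes the beads about 3 to 5 mm above home, the force drops and it snaps down the rest
- cap_yellow: yellow snap cap, about 30 g, mouth down: skirt 43 mm across, 18.2 mm high, and on it a round grip knob 24 mm across, 24 mm high (total 42.2 mm; grip the knob from above, the skirt's top is a ledge for the fingertips). Inward lip at the mouth, 32 mm across. Origin: centre of the mouth at the underside; z up. Stands on a 2 mm pad in a row with the other caps, 108 mm apart, order varies
- cap_green: green snap cap, about 30 g, mouth down: skirt 43 mm across, 18.2 mm high, and on it a round grip knob 24 mm across, 24 mm high (total 42.2 mm; grip the knob from above, the skirt's top is a ledge for the fingertips). Inward lip at the mouth, 32 mm across. Origin: centre of the mouth at the underside; z up. Stands on a 2 mm pad in a row with the other caps, 108 mm apart, order varies
- cap_purple: purple snap cap, about 30 g, mouth down: skirt 43 mm across, 18.2 mm high, and on it a round grip knob 24 mm across, 24 mm high (total 42.2 mm; grip the knob from above, the skirt's top is a ledge for the fingertips). Inward lip at the mouth, 32 mm across. Origin: centre of the mouth at the underside; z up. Stands on a 2 mm pad in a row with the other caps, 108 mm apart, order varies
- tube_yellow: blood tube with yellow stopper, 13 mm across (stopper 19 mm, the top 26 mm), 70 mm tall, upright, origin at the centre of its foot. One of the three tube_ things stands in the canister (its top 19 mm below the rim), the other two in the front holes of the blue rack (290 x 105 mm, fixed, 82 mm to its tube tops) at the back; which is where varies
- tube_green: blood tube with green stopper, 13 mm across (stopper 19 mm, the top 26 mm), 70 mm tall, upright, origin at the centre of its foot. One of the three tube_ things stands in the canister (its top 19 mm below the rim), the other two in the front holes of the blue rack (290 x 105 mm, fixed, 82 mm to its tube tops) at the back; which is where varies
- tube_purple: blood tube with purple stopper, 13 mm across (stopper 19 mm, the top 26 mm), 70 mm tall, upright, origin at the centre of its foot. One of the three tube_ things stands in the canister (its top 19 mm below the rim), the other two in the front holes of the blue rack (290 x 105 mm, fixed, 82 mm to its tube tops) at the back; which is where varies
- bottle_a: white dropper bottle with a blue band, 57 mm across, 145 mm tall, bystander; origin at the centre of its foot
- bottle_b: a second bottle like bottle_a, bystander
- forceps: steel forceps lying flat, about 170 mm long, 5 mm thick, bystander; origin near the middle, at the underside, long along its x
Not all that is in view belongs to the job. Of the things that look like the cap_purple, the middle-sized one is meant.

How it is judged:
On the way, in this order (a step that is already met when the one before it is completed fails the run):
1. the cap that matches the tube in the canister is lifted off the pad (((horizontal distance between tube_yellow and canister below 0.015 m and height (world z) of cap_yellow above 0.04 m and contact force between the fingers and cap_yellow above 0.2 N) or (horizontal distance between tube_green and canister below 0.015 m and height (world z) of cap_green above 0.04 m and contact force between the fingers and cap_green above 0.2 N) or (horizontal distance between tube_purple and canister below 0.015 m and height (world z) of cap_purple above 0.04 m and contact force between the fingers and cap_purple above 0.2 N))), for 0.2 s.
2. that cap is snapped fully home on the canister and kept pressed for a second after the click (((horizontal distance between tube_yellow and canister below 0.015 m and z of cap_yellow in the frame of canister between 0.083 and 0.0867 m and horizontal distance between cap_yellow and canister below 0.004 m and angle between cap_yellow's own z axis and vertical below 0.08 rad and contact force between cap_yellow and canister above 4 N and contact force between the fingers and cap_yellow above 2 N) or (horizontal distance between tube_green and canister below 0.015 m and z of cap_green in the frame of canister between 0.083 and 0.0867 m and horizontal distance between cap_green and canister below 0.004 m and angle between cap_green's own z axis and vertical below 0.08 rad and contact force between cap_green and canister above 4 N and contact force between the fingers and cap_green above 2 N) or (horizontal distance between tube_purple and canister below 0.015 m and z of cap_purple in the frame of canister between 0.083 and 0.0867 m and horizontal distance between cap_purple and canister below 0.004 m and angle between cap_purple's own z axis and vertical below 0.08 rad and contact force between cap_purple and canister above 4 N and contact force between the fingers and cap_purple above 2 N))), for 0.8 s.
At the end, for the whole second after the job is handed in: The cap of the same colour as the stopper of the tube in the canister is snapped fully home (origin 83 to 86.7 mm above the canister's, within 4 mm of its axis, tilted under 0.08 rad), and the fingers still press on it: more than 4 N between cap and canister (((horizontal distance between tube_yellow and canister below 0.015 m and z of cap_yellow in the frame of canister between 0.083 and 0.0867 m and horizontal distance between cap_yellow and canister below 0.004 m and angle between cap_yellow's own z axis and vertical below 0.08 rad and contact force between cap_yellow and canister above 4 N and contact force between the fingers and cap_yellow above 2 N) or (horizontal distance between tube_green and canister below 0.015 m and z of cap_green in the frame of canister between 0.083 and 0.0867 m and horizontal distance between cap_green and canister below 0.004 m and angle between cap_green's own z axis and vertical below 0.08 rad and contact force between cap_green and canister above 4 N and contact force between the fingers and cap_green above 2 N) or (horizontal distance between tube_purple and canister below 0.015 m and z of cap_purple in the frame of canister between 0.083 and 0.0867 m and horizontal distance between cap_purple and canister below 0.004 m and angle between cap_purple's own z axis and vertical below 0.08 rad and contact force between cap_purple and canister above 4 N and contact force between the fingers and cap_purple above 2 N))); the arm keeps its last pose, push and grip.
It fails at once if a cap of another colour was moved more than 30 mm ((not (horizontal distance between tube_yellow and canister below 0.015 m) and distance of cap_yellow from where it was at the start of the episode above 0.03 m) or (not (horizontal distance between tube_green and canister below 0.015 m) and distance of cap_green from where it was at the start of the episode above 0.03 m) or (not (horizontal distance between tube_purple and canister below 0.015 m) and distance of cap_purple from where it was at the start of the episode above 0.03 m)).
It fails at once if a tube was moved more than 30 mm (distance of any of tube_yellow, tube_green, tube_purple from where it was at the start of the episode above 0.03 m).
It fails at once if a bottle or the forceps were moved more than 30 mm (distance of any of bottle_a, bottle_b, forceps from where it was at the start of the episode above 0.03 m).
It also fails if it takes over 51 s, if anything falls off the work surface, if the arm or the gripper's body presses on something with over 40 N, if the wrist force passes 120 N, or if a joint passes its speed limit or range.

## Working session

There is one attempt and no reset: what is moved stays moved. The work goes in short steps, Python scripts to look and compute and a tool call to move; the robot and the scene stay as the last step left them, time stands still between calls to the robot, and variables do not carry over. Pictures are saved under pics/ and viewed, at most 10 in all, crops included, and the job is handed in when it is done.

Besides the shell and the picture viewer there is one more tool, called after "Call:" by a JSON object that holds its "api" and its "payload", one argument or row to a line. step_arm: Moves the arm, as the interface text tells. Its arguments: {"type":"object","properties":{"rows":{"type":"array"},"jaw":{"type":"number"},"force":{"type":"number"}},"required":["rows"]}

```bash
mkdir -p pics; python3 - <<'E'
from rig import *
import cv2,numpy as np
s=sense();print(s['time'],s['tool_pos'],s['orientation'],s['grip_width'],s['contact_force'])
for n in('top','side'):
    f=grab_frame(n);cv2.imwrite(f'pics/{n}0.png',f['img'][...,::-1]);np.savez(f'{n}0.npz',**f)
    print(n,f['K'],f['dist_coeffs'],f['rvec'],f['tvec'])
E
```

```text
0.0 [0.28751952 0.58231433 0.2301609 ] [-3.13962404e+00 -3.25968458e-04  2.68279917e+00] 0.08557673131807768 [-0.42612621  0.0728543  -0.27648813]
top [[453.90150609   0.         263.33669554]
 [  0.         453.90150609 190.66114423]
 [  0.           0.           1.        ]] [-0.18354636  0.          0.          0.          0.        ] [ 2.20142189 -2.19734965  0.0827804 ] [0.01525468 0.56948739 1.4778234 ]
side [[368.85736608   0.         258.92802454]
 [  0.         368.85736608 193.91337279]
 [  0.           0.           1.        ]] [-0.06571725  0.          0.          0.          0.        ] [ 2.13461741 -0.30848341  0.20173886] [-0.55398595  0.1610901   0.87941334]
```

View pics/top0.png

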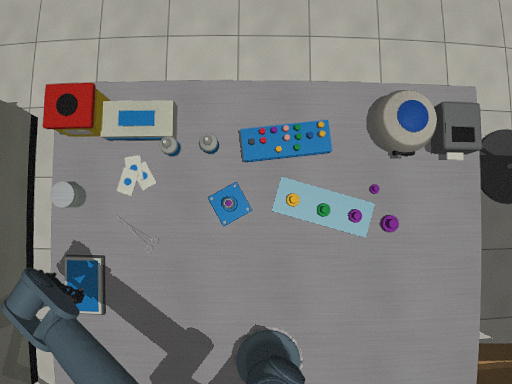

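View pics/side0.png

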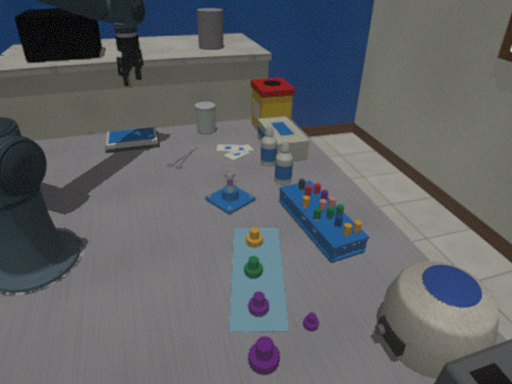

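The canister stands at top (229,204) and its stopper looks purple. The rack's front holes hold yellow (278,149) and green (297,147). There are three purple cap-like things in the top view: small (374,188), middle (355,216, on the pad) and large (389,224). The middle one on the pad fits. I'll confirm that in a crop and measure.

```bash
cat > h.py <<'E'
import numpy as np,cv2
def cast(f,uv,z):
    "pixels -> world points on plane z"
    R=cv2.Rodrigues(np.array(f['rvec']))[0];C=-R.T@np.array(f['tvec']).ravel()
    p=cv2.undistortPoints(np.array(uv,float).reshape(-1,1,2),f['K'],f['dist_coeffs']).reshape(-1,2)
    d=np.c_[p,np.ones(len(p))]@R
    return C+d*((z-C[2])/d[:,2])[:,None]
def blobs(img,h0,h1,smin=120,vmin=40,amin=25):
    hsv=cv2.cvtColor(img,cv2.COLOR_RGB2HSV);m=cv2.inRange(hsv,(h0,smin,vmin),(h1,255,255))
    n,l,st,c=cv2.connectedComponentsWithStats(m)
    return [(c[i],st[i],l==i) for i in range(1,n) if st[i,4]>=amin]
E
python3 - <<'E'
from h import *
f=dict(np.load('top0.npz'));s=dict(np.load('side0.npz'))
a=cv2.resize(f['img'][165:245,180:410],None,fx=3.4,fy=3.4,interpolation=2)
b=cv2.resize(s['img'][160:380,190:350],None,fx=1.45,fy=1.45,interpolation=2)
o=np.zeros((a.shape[0]+b.shape[0],a.shape[1],3),np.uint8);o[:a.shape[0]]=a;o[a.shape[0]:,:b.shape[1]]=b
print(o.shape);cv2.imwrite('pics/crop1.png',o[...,::-1])
for c,st,m in blobs(f['img'],135,165,100):
    u,v,w,h,A=st
    print('purple',c.round(1),st,cast(f,[c],.03)[0].round(4),'size mm',(1e3*w*1.5/453.9).round(1), 'z',np.median(f['z_map'][m]))
for c,st,m in blobs(f['img'],98,118,150,amin=200): print('blue',c.round(1),st,cast(f,[c],.012)[0].round(4))
for c,st,m in blobs(f['img'],15,28,150)+blobs(f['img'],50,85,100):print('yg',c.round(1),st[4],cast(f,[c],.03)[0].round(4))
E
```

```text
(591, 782, 3)
purple [273.5 129.5] [271 127   6   6  30] [ 0.771  -0.0168  0.03  ] size mm 19.8 z 1.4430008
purple [374.1 188.7] [370 184   9  10  70] [ 0.576  -0.3507  0.03  ] size mm 29.7 z 1.5029001
purple [355.  215.5] [349 209  13  14 133] [ 0.4876 -0.2851  0.03  ] size mm 43.0 z 1.4878825
purple [389.3 223.1] [381 215  18  17 233] [ 0.4618 -0.4014  0.03  ] size mm 59.5 z 1.4854164
blue [412.4 115.4] [398 100  30  32 750] [ 0.8307 -0.4971  0.012 ]
blue [135.9 117.6] [119 111  35  15 500] [0.8164 0.4484 0.012 ]
blue [285.1 141.8] [ 241  120   91   42 2416] [ 0.7333 -0.0563  0.012 ]
blue [229.4 203.6] [208 182  44  44 916] [0.5266 0.1279 0.012 ]
blue [ 84.1 282.3] [  67  260   31   52 1224] [0.2587 0.6203 0.012 ]
yg [ 92.7 116.1] 473 [0.8204 0.5947 0.03  ]
yg [320.3 124.5] 26 [ 0.7891 -0.1724  0.03  ]
yg [321.5 133.5] 28 [ 0.7589 -0.176   0.03  ]
yg [292.4 199.5] 122 [ 0.54   -0.0785  0.03  ]
yg [297.1 126.8] 28 [ 0.7807 -0.0949  0.03  ]
yg [298.2 136. ] 29 [ 0.7499 -0.0984  0.03  ]
yg [296.6 146.6] 30 [ 0.7142 -0.093   0.03  ]
yg [323.1 209.5] 140 [ 0.5073 -0.1794  0.03  ]
```

View pics/crop1.png

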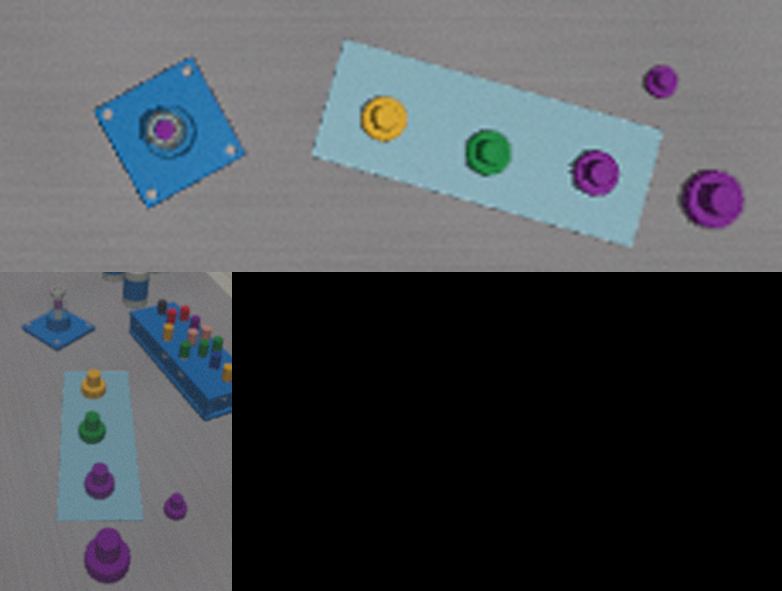

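The crop confirms it: the tube in the canister has a purple stopper, and the middle cap is the 43 mm one on the pad, about (0.488, -0.285). The other two are about 30 and 60 mm. I'll go over the canister first for a close look.

Call:
{"api": "step_arm", "payload": {
  "rows": [
    {"offset": [-0.38,-0.27,-0.05],"dr": [0,0,0]},
    {"offset": [-0.38,-0.27,-0.05],"dr": [0,0,0]},
    {"offset": [-0.38,-0.27,-0.05],"dr": [0,0,0]},
    {"offset": [-0.38,-0.27,-0.05],"dr": [0,0,0]},
    {"offset": [-0.38,-0.27,-0.05],"dr": [0,0,0]}
  ]
}}

```text
time: 0.6
tool_pos: [0.3987, 0.3758, 0.256]
orientation: [-3.141, -0.0, 2.683]
contact_force: [0.9, -0.1, -0.8]
grip_width: 0.086
gripper_force: 0.0
```

Call:
{"api": "step_arm", "payload": {
  "rows": [
    {"offset": [-0.38,-0.27,-0.05],"dr": [0,0,0]},
    {"offset": [-0.38,-0.27,-0.05],"dr": [0,0,0]},
    {"offset": [-0.38,-0.27,-0.05],"dr": [0,0,0]},
    {"offset": [-0.38,-0.27,-0.05],"dr": [0,0,0]},
    {"offset": [-0.38,-0.27,-0.05],"dr": [0,0,0]}
  ]
}}

```text
time: 1.1
tool_pos: [0.5093, 0.1706, 0.2812]
orientation: [-3.141, -0.0, 2.683]
contact_force: [1.2, 1.3, -0.1]
grip_width: 0.0854
gripper_force: 0.0
```

Call:
{"api": "step_arm", "payload": {
  "rows": [
    {"offset": [-0.36,-0.27,-0.05],"dr": [0,0,0.07]},
    {"offset": [0,0,0],"dr": [0,0,0.07]},
    {"offset": [0,0,0],"dr": [0,0,0.07]},
    {"offset": [0,0,0],"dr": [0,0,0.07]},
    {"offset": [0,0,0],"dr": [0,0,0]}
  ]
}}

```text
time: 1.6
tool_pos: [0.5291, 0.1321, 0.2858]
orientation: [-3.141, -0.0, 2.123]
contact_force: [-0.8, -0.5, 0.7]
grip_width: 0.0854
gripper_force: 0.0
```

```bash
python3 - <<'E'
from rig import *
import cv2,numpy as np
s=sense();print(s['time'],s['tool_pos'],s['orientation'],s['joints'])
f=grab_frame('wrist');cv2.imwrite('pics/w1.png',f['img'][...,::-1]);np.savez('w1.npz',pos=s['tool_pos'],rpy=s['orientation'],**f)
print(f['K'],f['dist_coeffs'],f['tool_from_camera'])
E
```

```text
1.6 [0.52908452 0.13209327 0.2857736 ] [-3.14077113e+00 -4.86509314e-04  2.12272373e+00] [ 3.66748269e-02 -4.29465056e-02  1.76823842e+00  1.87545700e-05
  1.41725533e+00 -5.15255654e-01]
[[279.70592253   0.         260.0876606 ]
 [  0.         279.70592253 193.32888463]
 [  0.           0.           1.        ]] [-0.05353336  0.          0.          0.          0.        ] [[-4.85670673e-04 -9.61079745e-01 -2.76270678e-01  6.95881185e-02]
 [ 9.99999821e-01 -3.69963199e-04 -4.70938318e-04 -3.46234138e-04]
 [ 3.50399295e-04 -2.76270857e-01  9.61079753e-01 -1.43194724e-01]
 [ 0.00000000e+00  0.00000000e+00  0.00000000e+00  1.00000000e+00]]
```

View pics/w1.png

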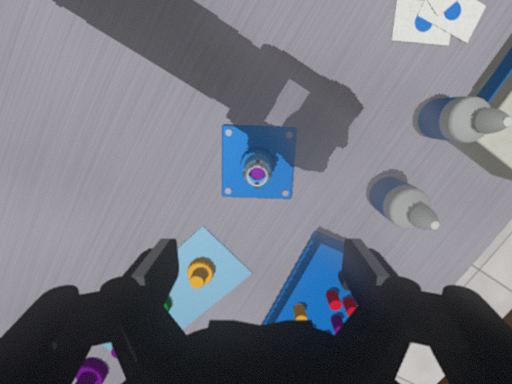

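The wrist view shows the canister with its purple stopper at (257,174), inside the white rim ring, on the blue stand (222–296, 125–198). Bottles and rack are clear of it. Next: measure the rim and stand centre.

```bash
cat >> h.py <<'E'
from scipy.spatial.transform import Rotation as Ro
def wrist(f,pos,rpy):
    "give a wrist frame world extrinsics"
    T=np.eye(4);T[:3,:3]=Ro.from_euler('xyz',rpy).as_matrix();T[:3,3]=pos
    W=np.linalg.inv(T@f['tool_from_camera']);f['rvec']=cv2.Rodrigues(W[:3,:3])[0];f['tvec']=W[:3,3];return f
E
python3 - <<'E'
from h import *
f=dict(np.load('w1.npz'));wrist(f,f['pos'],f['rpy'])
t=dict(np.load('top0.npz'))
for n,g,roi in (('w',f,(210,110,310,210)),('t',t,(205,178,256,230))):
    im=g['img'].copy();u0,v0,u1,v1=roi
    hsv=cv2.cvtColor(im,cv2.COLOR_RGB2HSV);
    box=np.zeros(hsv.shape[:2],np.uint8);box[v0:v1,u0:u1]=255
    b=cv2.inRange(hsv,(98,120,40),(118,255,255))&box
    r=cv2.minAreaRect(cv2.findNonZero(b));c=cv2.boxPoints(r);P=cast(g,c,.012)
    print(n,'stand',P.mean(0).round(4),[np.linalg.norm(P[i]-P[i-1]).round(4) for i in range(4)])
    p=cv2.inRange(hsv,(135,70,40),(168,255,255))&box
    m=cv2.moments(p,True);print('stopper px',m['m10']/m['m00'],m['m01']/m['m00'],cast(g,[[m['m10']/m['m00'],m['m01']/m['m00']]],.082).round(4), m['m00'])
    w=cv2.inRange(hsv,(0,0,140),(180,60,255))&box
    k=cv2.moments(p,True);cc=np.array([m['m10']/m['m00'],m['m01']/m['m00']])
    pts=cv2.findNonZero(w).reshape(-1,2);pts=pts[np.linalg.norm(pts-cc,axis=1)<(20 if n=='w' else 9)]
    h=cv2.convexHull(pts)
    e=cv2.fitEllipse(h);print('rim ellipse',e,cast(g,[e[0]],.101).round(4))
E
```

```text
w stand [0.5259 0.1278 0.012 ] [np.float64(0.1141), np.float64(0.1088), np.float64(0.1066), np.float64(0.109)]
stopper px 257.0 172.62992125984252 [[0.5267 0.1273 0.082 ]] 127.0
rim ellipse ((256.4573974609375, 173.750732421875), (23.12651252746582, 24.838794708251953), 175.3688507080078) [[0.525  0.1293 0.101 ]]
t stand [0.527  0.1285 0.012 ] [np.float64(0.1081), np.float64(0.1097), np.float64(0.1082), np.float64(0.1094)]
stopper px 228.0 202.70833333333334 [[0.5274 0.1284 0.082 ]] 24.0
rim ellipse ((227.56057739257812, 202.20950317382812), (6.815755844116211, 8.235564231872559), 39.0175666809082) [[0.5283 0.1286 0.101 ]]
```

Call:
{"api": "step_arm", "payload": {
  "rows": [
    {"offset": [-0.37,-0.282,0.08],"dr": [0,0,0]},
    {"offset": [-0.37,-0.282,0.08],"dr": [0,0,0]},
    {"offset": [-0.37,-0.282,0.08],"dr": [0,0,0]},
    {"offset": [-0.37,-0.282,0.08],"dr": [0,0,0]},
    {"offset": [-0.37,-0.282,0.08],"dr": [0,0,0]}
  ]
}}

```text
time: 2.15
tool_pos: [0.5057, -0.1007, 0.246]
orientation: [3.141, 0.0, 2.126]
contact_force: [1.2, 0.2, -0.0]
grip_width: 0.0854
gripper_force: 0.0
```

Call:
{"api": "step_arm", "payload": {
  "rows": [
    {"offset": [-0.37,-0.282,0.08],"dr": [0,0,0]},
    {"offset": [-0.37,-0.282,0.08],"dr": [0,0,0]},
    {"offset": [-0.37,-0.282,0.08],"dr": [0,0,0]},
    {"offset": [-0.37,-0.282,0.08],"dr": [0,0,0.067]},
    {"offset": [0,0,0.1],"dr": [0,0,0.067]}
  ]
}}

```text
time: 2.65
tool_pos: [0.4871, -0.2892, 0.2043]
orientation: [3.142, 0.002, 1.847]
contact_force: [0.7, 0.7, -0.4]
grip_width: 0.0853
gripper_force: 0.0
```

Call:
{"api": "step_arm", "payload": {
  "rows": [
    {"offset": [0,0,0],"dr": [0,0,0.067]},
    {"offset": [0,0,0],"dr": [0,0,0.067]},
    {"offset": [0,0,0],"dr": [0,0,0.067]},
    {"offset": [0,0,0],"dr": [0,0,0.067]},
    {"offset": [0,0,0],"dr": [0,0,0]}
  ]
}}

```text
time: 3.15
tool_pos: [0.4878, -0.2842, 0.2041]
orientation: [-3.141, -0.0, 1.322]
contact_force: [0.3, -0.7, 0.2]
grip_width: 0.0857
gripper_force: 0.0
```

```bash
python3 - <<'E'
from rig import *
from h import *
s=sense();print(s['time'],s['tool_pos'],s['orientation'],s['contact_force'])
f=grab_frame('wrist');cv2.imwrite('pics/w2.png',f['img'][...,::-1]);wrist(f,s['tool_pos'],s['orientation'])
for c,st,m in blobs(f['img'],135,165,100,amin=100):
    print(c.round(1),st)
    ys,xs=np.nonzero(m);R=cv2.Rodrigues(f['rvec'])[0]
    p=cv2.undistortPoints(np.c_[xs,ys].astype(float).reshape(-1,1,2),f['K'],f['dist_coeffs']).reshape(-1,2)
    z=f['z_map'][ys,xs];W=(np.c_[p,np.ones(len(p))]*z[:,None]-f['tvec'].ravel())@R
    print('height range',np.percentile(W[:,2],[2,50,98]).round(4))
    for h,nm in ((.0442,'knob'),(.0202,'ledge')):
        k=abs(W[:,2]-h)<.004
        if k.sum()>20:
            (q,r)=cv2.minEnclosingCircle(W[k,:2].astype(np.float32));print(nm,np.round(q,4),'diam',round(2*r,4),k.sum())
E
```

```text
3.15 [ 0.48781668 -0.28416274  0.20411288] [-3.14131719e+00 -1.23530013e-04  1.32174121e+00] [ 0.32971162 -0.68728667  0.16929445]
[260.6 177.2] [244 160  35  35 893]
height range [0.0173 0.0216 0.0462]
knob [ 0.4875 -0.2897] diam 0.0242 353
ledge [ 0.4869 -0.2887] diam 0.0427 512
[343.2 211.7] [331 200  24  22 282]
height range [0.0127 0.0152 0.0327]
[263.7 266.8] [ 243  243   43   51 1626]
height range [0.0067 0.0256 0.0573]
knob [ 0.4625 -0.4055] diam 0.0314 77
ledge [ 0.4619 -0.4068] diam 0.0586 270
```

View pics/w2.png

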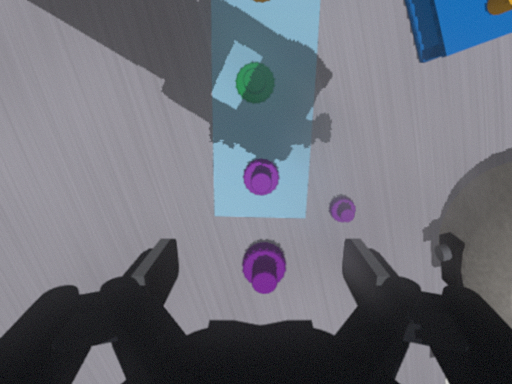

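The wrist view shows the middle purple cap at (261,177) on the pad. The small one is at (343,211) and the large one at (264,267), both outside the fingers' path. Measured knob diameter is 24.2 mm and skirt 42.7 mm, as they should be. I'll descend and check once more.

Call:
{"api": "step_arm", "payload": {
  "rows": [
    {"offset": [-0.02,0,0.4],"dr": [0,0,0]},
    {"offset": [-0.02,0,0.4],"dr": [0,0,0]},
    {"offset": [0,0,0],"dr": [0,0,0]}
  ]
}}

```text
time: 3.5
tool_pos: [0.4835, -0.2853, 0.1184]
orientation: [-3.131, -0.006, 1.322]
contact_force: [-0.3, 0.1, -1.6]
grip_width: 0.0855
gripper_force: 0.0
```

```bash
cat > look.py <<'E'
from rig import *
from h import *
import sys
s=sense();print(s['time'],s['tool_pos'],s['orientation'],s['contact_force'],s['grip_width'],s['gripper_force'])
f=grab_frame('wrist');wrist(f,s['tool_pos'],s['orientation'])
if len(sys.argv)>1:cv2.imwrite(sys.argv[1],f['img'][...,::-1])
R=cv2.Rodrigues(f['rvec'])[0];T=Ro.from_euler('xyz',s['orientation'])
for c,st,m in blobs(f['img'],135,165,100,amin=100):
    ys,xs=np.nonzero(m)
    p=cv2.undistortPoints(np.c_[xs,ys].astype(float).reshape(-1,1,2),f['K'],f['dist_coeffs']).reshape(-1,2)
    z=f['z_map'][ys,xs];W=(np.c_[p,np.ones(len(p))]*z[:,None]-f['tvec'].ravel())@R
    print(c.round(1),st,'heights',np.percentile(W[:,2],[2,50,98]).round(4))
    top=np.percentile(W[:,2],98)
    for h,nm in ((top,'top'),(top-.024,'ledge')):
        k=abs(W[:,2]-h)<.005
        if k.sum()>20:
            q,r=cv2.minEnclosingCircle(W[k,:2].astype(np.float32));q=np.r_[q,h]
            print(nm,q.round(4),'diam',round(2*r,4),'in tool',T.inv().apply(q-s['tool_pos']).round(4))
E
python3 look.py
```

```text
3.5 [ 0.48345839 -0.28528863  0.11843109] [-3.13096418 -0.00558471  1.32213908] [-0.33930882  0.10101635 -1.55365687] 0.08549560204144493 0.0
[264.9 196.1] [ 243  172   46   48 1471] heights [0.0158 0.0218 0.046 ]
top [ 0.4875 -0.2894  0.046 ] diam 0.0243 in tool [-0.0034  0.0057  0.0723]
ledge [ 0.4873 -0.2887  0.022 ] diam 0.0434 in tool [-0.0028  0.0056  0.0964]
[377.3 239. ] [359 224  31  31 444] heights [0.0125 0.0164 0.1361]
[269.1 302.5] [ 242  278   56   48 2145] heights [0.0065 0.0248 0.1924]
top [ 0.4893 -0.2774  0.1924] diam 0.0153 in tool [ 0.0095  0.003  -0.074 ]
```

Call:
{"api": "step_arm", "payload": {
  "rows": [
    {"offset": [0,0,0],"dr": [0,0,0]},
    {"offset": [0,0,0],"dr": [0,0,0]}
  ]
}}

```text
time: 3.75
tool_pos: [0.4883, -0.2893, 0.127]
orientation: [3.138, 0.002, 1.32]
contact_force: [0.2, -0.7, 0.2]
grip_width: 0.0858
gripper_force: 0.0
```

```bash
python3 look.py
```

```text
3.75 [ 0.48825146 -0.28930794  0.12704626] [3.13752200e+00 2.09502379e-03 1.31996660e+00] [ 0.22040196 -0.65235512  0.23274976] 0.08575658039223605 0.0
[257.8 189.4] [ 236  166   45   46 1499] heights [0.0141 0.0217 0.0459]
top [ 0.4875 -0.2897  0.0459] diam 0.0244 in tool [-0.0004 -0.001   0.0812]
ledge [ 0.4872 -0.2885  0.0219] diam 0.0428 in tool [ 0.0007 -0.0016  0.1052]
[364.7 231.5] [348 217  30  30 430] heights [0.0129 0.0151 0.0326]
top [ 0.5777 -0.3568  0.0326] diam 0.0166 in tool [-0.043  0.103  0.095]
ledge [ 0.577  -0.3559  0.0086] diam 0.0304 in tool [-0.0422  0.102   0.119 ]
[262.5 297.6] [ 236  270   54   56 2418] heights [0.0059 0.025  0.2014]
top [ 0.4911 -0.2799  0.2014] diam 0.0095 in tool [ 0.0097  0.0007 -0.0744]
```

Call:
{"api": "step_arm", "payload": {
  "rows": [
    {"offset": [0,-0.01,0.2],"dr": [0,0,0]},
    {"offset": [0,0,0.2],"dr": [0,0,0]},
    {"offset": [0,0,0.2],"dr": [0,0,0]},
    {"offset": [0,0,0.2],"dr": [0,0,0]},
    {"offset": [0,0,0.15],"dr": [0,0,0]}
  ]
}}

```text
time: 4.3
tool_pos: [0.4864, -0.2884, 0.0296]
orientation: [3.14, 0.001, 1.319]
contact_force: [-1.0, 0.3, -0.1]
grip_width: 0.0852
gripper_force: 0.0
```

Call:
{"api": "step_arm", "payload": {
  "rows": [
    {"offset": [0,0,0],"dr": [0,0,0]},
    {"offset": [0,0,0],"dr": [0,0,0]},
    {"offset": [0,0,0],"dr": [0,0,0]}
  ]
}}

```text
time: 4.6
tool_pos: [0.4868, -0.2888, 0.0308]
orientation: [3.139, 0.001, 1.319]
contact_force: [-0.3, -0.1, 0.3]
grip_width: 0.0853
gripper_force: 0.0
```

Call:
{"api": "step_arm", "payload": {
  "rows": [
    {"offset": [0,0,0.04],"dr": [0,0,0]},
    {"offset": [0,0,0.03],"dr": [0,0,0]},
    {"offset": [0,0,0],"dr": [0,0,0]}
  ]
}}

```text
time: 4.9
tool_pos: [0.4856, -0.2878, 0.022]
orientation: [-3.141, -0.0, 1.319]
contact_force: [-0.2, -0.2, 0.4]
grip_width: 0.0854
gripper_force: 0.0
```

Call:
{"api": "step_arm", "payload": {
  "rows": [
    {"offset": [0,0,0],"dr": [0,0,0]},
    {"offset": [0,0,0],"dr": [0,0,0]},
    {"offset": [0,0,0],"dr": [0,0,0]},
    {"offset": [0,0,0],"dr": [0,0,0]},
    {"offset": [0,0,0],"dr": [0,0,0]}
  ],
  "jaw": -1,
  "force": 60
}}

```text
time: 5.4
tool_pos: [0.4862, -0.2883, 0.0227]
orientation: [3.141, 0.0, 1.319]
contact_force: [0.5, 0.7, -0.1]
grip_width: 0.0221
gripper_force: 58.7
```

Call:
{"api": "step_arm", "payload": {
  "rows": [
    {"offset": [0,0,0],"dr": [0,0,0]},
    {"offset": [0,0,0],"dr": [0,0,0]},
    {"offset": [0,0,0],"dr": [0,0,0]},
    {"offset": [0,0,0],"dr": [0,0,0]},
    {"offset": [0,0,0],"dr": [0,0,0]}
  ]
}}

```text
time: 5.9
tool_pos: [0.4861, -0.2882, 0.0226]
orientation: [3.141, 0.0, 1.319]
contact_force: [-0.5, -0.4, 3.3]
grip_width: 0.0219
gripper_force: 58.8
```

Call:
{"api": "step_arm", "payload": {
  "rows": [
    {"offset": [0,0,-0.15],"dr": [0,0,0]},
    {"offset": [0,0,-0.3],"dr": [0,0,0]},
    {"offset": [0,0,-0.4],"dr": [0,0,0]},
    {"offset": [0,0,-0.4],"dr": [0,0,0]},
    {"offset": [0,0,-0.4],"dr": [0,0,0]}
  ]
}}

```text
time: 6.4
tool_pos: [0.4853, -0.2874, 0.1891]
orientation: [-3.141, -0.0, 1.319]
contact_force: [0.3, -0.4, -0.2]
grip_width: 0.0218
gripper_force: 58.8
```

Call:
{"api": "step_arm", "payload": {
  "rows": [
    {"offset": [0,0,-0.3],"dr": [0,0,0]},
    {"offset": [0,0,-0.2],"dr": [0,0,0]},
    {"offset": [0,0,-0.1],"dr": [0,0,0]},
    {"offset": [0,0,0],"dr": [0,0,0]},
    {"offset": [0,0,0],"dr": [0,0,0]}
  ]
}}

```text
time: 6.9
tool_pos: [0.4853, -0.2874, 0.246]
orientation: [-3.14, -0.001, 1.319]
contact_force: [0.5, 0.4, -0.1]
grip_width: 0.0216
gripper_force: 58.8
```

```bash
python3 look.py pics/w3.png
```

```text
6.9 [ 0.48527916 -0.28743377  0.24597719] [-3.13956155e+00 -1.04231309e-03  1.31885032e+00] [ 0.49713658  0.38241082 -0.12934026] 0.021615299597308717 58.79275560379028
[336.1 199.2] [326 188  21  20 219] heights [0.0128 0.0153 0.0328]
top [ 0.577  -0.3577  0.0328] diam 0.0171 in tool [-0.0454  0.1068  0.2129]
ledge [ 0.5767 -0.3574  0.0088] diam 0.0285 in tool [-0.0452  0.1065  0.2369]
[259.7 239.6] [ 224  199   73   84 3632] heights [0.2347 0.2602 0.2692]
top [ 0.4849 -0.2878  0.2692] diam 0.0246 in tool [-0.0004 -0.0004 -0.0232]
ledge [ 0.4863 -0.2833  0.2452] diam 0.0415 in tool [ 0.0043 -0.      0.0008]
```

View pics/w3.png

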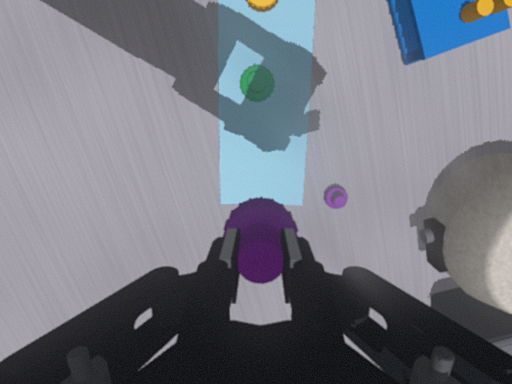

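The cap is held squarely (skirt at about (260,232), knob between the fingers), with the knob centre within 0.5 mm of the tool axis and the ledge at about the TCP. Now over the canister.

Call:
{"api": "step_arm", "payload": {
  "rows": [
    {"offset": [0.2,-0.03,0],"dr": [0,0,0]},
    {"offset": [0.4,-0.062,0],"dr": [0,0,0]},
    {"offset": [0.45,-0.07,0],"dr": [0,0,0]},
    {"offset": [0.45,-0.07,0],"dr": [0,0,0]},
    {"offset": [0.45,-0.07,0],"dr": [0,0,0]}
  ]
}}

```text
time: 7.45
tool_pos: [0.5043, -0.0897, 0.2455]
orientation: [-3.138, -0.001, 1.318]
contact_force: [-0.2, 1.1, -0.6]
grip_width: 0.0219
gripper_force: 58.8
```

Call:
{"api": "step_arm", "payload": {
  "rows": [
    {"offset": [0.45,-0.07,0],"dr": [0,0,0]},
    {"offset": [0.45,-0.07,0],"dr": [0,0,0]},
    {"offset": [0.45,-0.07,0],"dr": [0,0,0]},
    {"offset": [0.4,-0.062,0],"dr": [0,0,0]},
    {"offset": [0.3,-0.046,0],"dr": [0,0,0]}
  ]
}}

```text
time: 7.95
tool_pos: [0.5245, 0.1172, 0.2454]
orientation: [-3.138, 0.001, 1.32]
contact_force: [0.3, -1.0, 0.2]
grip_width: 0.0222
gripper_force: 58.8
```

Call:
{"api": "step_arm", "payload": {
  "rows": [
    {"offset": [0.126,-0.02,0],"dr": [0,0,0]},
    {"offset": [0,0,0],"dr": [0,0,0]},
    {"offset": [0,0,0],"dr": [0,0,0]},
    {"offset": [0,0,0],"dr": [0,0,0]},
    {"offset": [0,0,0],"dr": [0,0,0]}
  ]
}}

```text
time: 8.45
tool_pos: [0.5268, 0.1264, 0.2472]
orientation: [-3.142, 0.0, 1.317]
contact_force: [-0.3, -0.6, -0.2]
grip_width: 0.0219
gripper_force: 58.8
```

```bash
python3 - <<'E'
from rig import *
from h import *
s=sense();print(s['time'],s['tool_pos'],s['orientation'],s['contact_force'],s['grip_width'])
f=grab_frame('wrist');cv2.imwrite('pics/w4.png',f['img'][...,::-1]);np.savez('w4.npz',pos=s['tool_pos'],rpy=s['orientation'],**f)
g=grab_frame('top');cv2.imwrite('pics/top1.png',g['img'][...,::-1])
E
```

```text
8.45 [0.52683424 0.12637045 0.24720594] [-3.14150105e+00  1.89259316e-04  1.31695158e+00] [-0.31147581 -0.55607991 -0.22875321] 0.021870650042809952
```

View pics/w4.png

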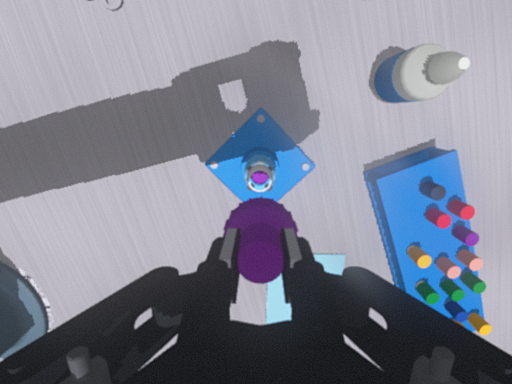

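The rim is at (260,177), just above the held cap at (260,232), with three stand screws visible. I'll measure the rim against the tool in this same view.

```bash
python3 - <<'E'
from h import *
f=dict(np.load('w4.npz'));wrist(f,f['pos'],f['rpy']);T=Ro.from_euler('xyz',f['rpy'])
hsv=cv2.cvtColor(f['img'],cv2.COLOR_RGB2HSV);tool=lambda P:T.inv().apply(P-f['pos']).round(4)
box=np.zeros(hsv.shape[:2],np.uint8);cv2.circle(box,(260,177),20,255,-1);box[196:]=0
p=cv2.inRange(hsv,(135,60,40),(168,255,255))&box;m=cv2.moments(p,True);c=[m['m10']/m['m00'],m['m01']/m['m00']]
P=cast(f,[c],.082);print('stopper',c,m['m00'],P.round(4),tool(P))
w=cv2.inRange(hsv,(0,0,130),(180,70,255))&box;w[186:]=w[186:]
h=cv2.convexHull(cv2.findNonZero(w));e=cv2.fitEllipse(h);P=cast(f,[e[0]],.101);print('rim',e,P.round(4),tool(P))
# screws
g=cv2.inRange(hsv,(0,0,140),(180,80,255));S=[]
for x,y in((261,119),(214,166),(306,167)):
    k=g[y-6:y+7,x-6:x+7];m=cv2.moments(k,True);S.append([x-6+m['m10']/m['m00'],y-6+m['m01']/m['m00']])
P=cast(f,S,.012);print('screws',np.round(S,1),P.round(4));q=(P[1]+P[2])/2;print('stand centre',q.round(4),tool(q[None]))
cv2.imwrite('pics/w4c.png',cv2.resize(f['img'][140:210,210:310,::-1],None,fx=6,fy=6,interpolation=0))
E
```

```text
stopper [259.42857142857144, 176.6038961038961] 154.0 [[0.5262 0.1269 0.082 ]] [[ 0.0004 -0.0007  0.1652]]
rim ((259.3656921386719, 177.5669403076172), (26.669418334960938, 31.399852752685547), 5.156406879425049) [[0.527 0.13  0.101]] [[ 0.0036 -0.0007  0.1462]]Traceback (most recent call last):
  File "<stdin>", line 12, in <module>
ZeroDivisionError: float division by zero
```

Rim and stopper are within about 1 mm of the tool axis (the rim fit is biased upward by the neck wall), so I'll shift x +1.4 mm, y -0.6 mm and lower to just above the rim.

Call:
{"api": "step_arm", "payload": {
  "rows": [
    {"offset": [0.014,-0.006,0.2],"dr": [0,0,0]},
    {"offset": [0,0,0.3],"dr": [0,0,0]},
    {"offset": [0,0,0.3],"dr": [0,0,0]},
    {"offset": [0,0,0.2],"dr": [0,0,0]},
    {"offset": [0,0,0.1],"dr": [0,0,0]}
  ]
}}

```text
time: 9.05
tool_pos: [0.5253, 0.1286, 0.1351]
orientation: [-3.138, 0.001, 1.318]
contact_force: [0.2, -0.4, -0.8]
grip_width: 0.0217
gripper_force: 58.8
```

Call:
{"api": "step_arm", "payload": {
  "rows": [
    {"offset": [0,0,0.04],"dr": [0,0,0]},
    {"offset": [0,0,0],"dr": [0,0,0]},
    {"offset": [0,0,0],"dr": [0,0,0]},
    {"offset": [0,0,0],"dr": [0,0,0]}
  ]
}}

```text
time: 9.45
tool_pos: [0.5274, 0.1291, 0.1346]
orientation: [3.139, -0.001, 1.319]
contact_force: [0.4, 0.4, -0.7]
grip_width: 0.0217
gripper_force: 58.8
```

```bash
python3 - <<'E'
from rig import *
from h import *
s=sense();print(s['time'],s['tool_pos'],s['orientation'],s['contact_force'],s['grip_width'])
f=grab_frame('side');u=cv2.projectPoints(np.array([.526,.128,.1]),f['rvec'],f['tvec'],f['K'],f['dist_coeffs'])[0].ravel().astype(int);print(u)
im=f['img'][u[1]-50:u[1]+50,u[0]-60:u[0]+60]
cv2.imwrite('pics/s2.png',cv2.resize(im[...,::-1],None,fx=6,fy=6,interpolation=2))
E
```

```text
9.45 [0.52741733 0.12905674 0.13461267] [ 3.13928796e+00 -6.69232827e-04  1.31878967e+00] [ 0.38375355  0.37833132 -0.696194  ] 0.021681434380456537
[228 171]
```

View pics/s2.png

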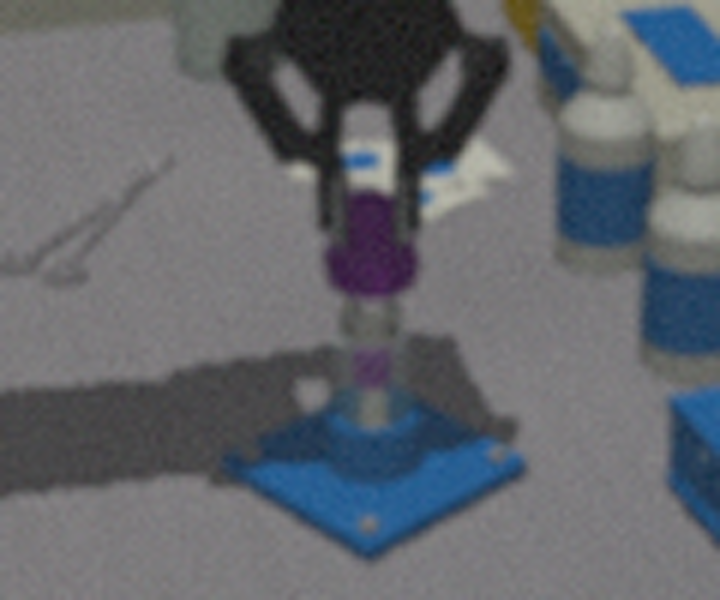

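Side view: the cap (centre column 371) sits upright right above the neck (column 370). Now I'll lower it slowly and watch the force.

Call:
{"api": "step_arm", "payload": {
  "rows": [
    {"offset": [-0.008,0,0.05],"dr": [0,0,0]},
    {"offset": [0,0,0.05],"dr": [0,0,0]},
    {"offset": [0,0,0.04],"dr": [0,0,0]},
    {"offset": [0,0,0],"dr": [0,0,0]},
    {"offset": [0,0,0],"dr": [0,0,0]}
  ]
}}

```text
time: 10.0
tool_pos: [0.5262, 0.1283, 0.119]
orientation: [-3.141, 0.0, 1.319]
contact_force: [0.0, -0.2, -0.9]
grip_width: 0.0223
gripper_force: 58.8
```

Call:
{"api": "step_arm", "payload": {
  "rows": [
    {"offset": [0,0,0.02],"dr": [0,0,0]},
    {"offset": [0,0,0.02],"dr": [0,0,0]},
    {"offset": [0,0,0],"dr": [0,0,0]},
    {"offset": [0,0,0],"dr": [0,0,0]}
  ]
}}

```text
time: 10.4
tool_pos: [0.5263, 0.1283, 0.1152]
orientation: [-3.141, 0.0, 1.319]
contact_force: [0.2, 0.4, 0.2]
grip_width: 0.0214
gripper_force: 58.8
```

Call:
{"api": "step_arm", "payload": {
  "rows": [
    {"offset": [0,0,0.02],"dr": [0,0,0]},
    {"offset": [0,0,0.01],"dr": [0,0,0]},
    {"offset": [0,0,0],"dr": [0,0,0]},
    {"offset": [0,0,0],"dr": [0,0,0]}
  ]
}}

```text
time: 10.8
tool_pos: [0.5269, 0.1283, 0.1129]
orientation: [3.14, -0.0, 1.319]
contact_force: [-0.3, 0.2, 3.5]
grip_width: 0.0218
gripper_force: 58.9
```

Call:
{"api": "step_arm", "payload": {
  "rows": [
    {"offset": [0,0,0.01],"dr": [0,0,0]},
    {"offset": [0,0,0.01],"dr": [0,0,0]},
    {"offset": [0,0,0],"dr": [0,0,0]},
    {"offset": [0,0,0],"dr": [0,0,0]}
  ]
}}

```text
time: 11.2
tool_pos: [0.5273, 0.1283, 0.1116]
orientation: [3.139, -0.001, 1.319]
contact_force: [-0.6, 0.2, 7.0]
grip_width: 0.0222
gripper_force: 59.5
```

Call:
{"api": "step_arm", "payload": {
  "rows": [
    {"offset": [0,0,0.01],"dr": [0,0,0]},
    {"offset": [0,0,0.01],"dr": [0,0,0]},
    {"offset": [0,0,0],"dr": [0,0,0]},
    {"offset": [0,0,0],"dr": [0,0,0]}
  ]
}}

```text
time: 11.6
tool_pos: [0.5258, 0.1282, 0.1073]
orientation: [-3.14, 0.0, 1.319]
contact_force: [1.7, 0.3, -3.9]
grip_width: 0.022
gripper_force: 59.0
```

Call:
{"api": "step_arm", "payload": {
  "rows": [
    {"offset": [0,0,0.01],"dr": [0,0,0]},
    {"offset": [0,0,0.01],"dr": [0,0,0]},
    {"offset": [0,0,0],"dr": [0,0,0]},
    {"offset": [0,0,0],"dr": [0,0,0]}
  ]
}}

```text
time: 12.0
tool_pos: [0.5262, 0.1283, 0.1066]
orientation: [-3.141, 0.0, 1.319]
contact_force: [-1.9, 0.4, 4.0]
grip_width: 0.022
gripper_force: 59.5
```

It clicked: the force dropped and the cap jumped down about 4 mm. Now I'll press to about 10 N.

Call:
{"api": "step_arm", "payload": {
  "rows": [
    {"offset": [0,0,0.01],"dr": [0,0,0]},
    {"offset": [0,0,0.01],"dr": [0,0,0]},
    {"offset": [0,0,0],"dr": [0,0,0]},
    {"offset": [0,0,0],"dr": [0,0,0]}
  ]
}}

```text
time: 12.4
tool_pos: [0.5263, 0.1283, 0.1064]
orientation: [-3.141, 0.001, 1.319]
contact_force: [-9.3, -0.4, 16.0]
grip_width: 0.0217
gripper_force: 61.1
```

Call:
{"api": "step_arm", "payload": {
  "rows": [
    {"offset": [0,0,0.01],"dr": [0,0,0]},
    {"offset": [0,0,0],"dr": [0,0,0]},
    {"offset": [0,0,0],"dr": [0,0,0]}
  ]
}}

```text
time: 12.7
tool_pos: [0.5264, 0.1283, 0.1063]
orientation: [-3.14, 0.001, 1.319]
contact_force: [-12.1, -1.4, 21.6]
grip_width: 0.0224
gripper_force: 61.7
```

Call:
{"api": "step_arm", "payload": {
  "rows": [
    {"offset": [0,0,-0.01],"dr": [0,0,0]},
    {"offset": [0,0,0],"dr": [0,0,0]},
    {"offset": [0,0,0],"dr": [0,0,0]},
    {"offset": [0,0,0],"dr": [0,0,0]}
  ]
}}

```text
time: 13.1
tool_pos: [0.5263, 0.1283, 0.1063]
orientation: [-3.141, 0.001, 1.319]
contact_force: [-7.8, -0.9, 15.8]
grip_width: 0.0218
gripper_force: 60.9
```

```bash
python3 look.py; python3 - <<'E'
from rig import *
from h import *
f=grab_frame('side');u=np.array([228,171])
cv2.imwrite('pics/s3.png',cv2.resize(f['img'][u[1]-40:u[1]+50,u[0]-50:u[0]+50][...,::-1],None,fx=6,fy=6,interpolation=2))
E
```

```text
13.1 [0.5263415  0.12831062 0.10634435] [-3.14066466e+00  6.17509204e-04  1.31923075e+00] [-7.7848103  -0.88083512 15.83087933] 0.02182532993798061 60.93035101890564
[259.9 238.1] [ 224  198   73   85 3812] heights [0.0921 0.1182 0.1297]
top [0.526  0.1284 0.1297] diam 0.0243 in tool [ 0.     -0.0004 -0.0233]
ledge [0.5272 0.1319 0.1057] diam 0.0414 in tool [ 0.0037 -0.      0.0007]
```

View pics/s3.png

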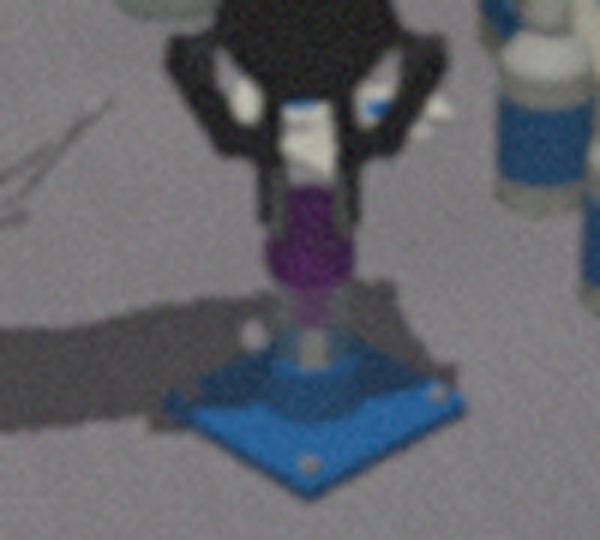

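The cap is fully down on the neck. Its top reads 0.1297 in the wrist view, which reads 1.7 mm high, so about 0.128 = 86 + 42.2 mm. I'll ease to about 10 N and hold.

Call:
{"api": "step_arm", "payload": {
  "rows": [
    {"offset": [0,0,-0.008],"dr": [0,0,0]},
    {"offset": [0,0,0],"dr": [0,0,0]},
    {"offset": [0,0,0],"dr": [0,0,0]},
    {"offset": [0,0,0],"dr": [0,0,0]},
    {"offset": [0,0,0],"dr": [0,0,0]}
  ]
}}

```text
time: 13.7
tool_pos: [0.5263, 0.1283, 0.1065]
orientation: [-3.141, 0.0, 1.319]
contact_force: [-6.5, -0.5, 10.1]
grip_width: 0.0222
gripper_force: 60.6
```

Call:
{"api": "step_arm", "payload": {
  "rows": [
    {"offset": [0,0,0],"dr": [0,0,0]},
    {"offset": [0,0,0],"dr": [0,0,0]},
    {"offset": [0,0,0],"dr": [0,0,0]},
    {"offset": [0,0,0],"dr": [0,0,0]},
    {"offset": [0,0,0],"dr": [0,0,0]}
  ]
}}

```text
time: 14.2
tool_pos: [0.5263, 0.1283, 0.1064]
orientation: [-3.141, 0.0, 1.319]
contact_force: [-7.1, -0.3, 11.6]
grip_width: 0.0219
gripper_force: 60.6
```

Call:
{"api": "step_arm", "payload": {
  "rows": [
    {"offset": [0,0,0],"dr": [0,0,0]},
    {"offset": [0,0,0],"dr": [0,0,0]},
    {"offset": [0,0,0],"dr": [0,0,0]},
    {"offset": [0,0,0],"dr": [0,0,0]},
    {"offset": [0,0,0],"dr": [0,0,0]}
  ]
}}

```text
time: 14.7
tool_pos: [0.5263, 0.1283, 0.1065]
orientation: [-3.141, 0.0, 1.319]
contact_force: [-6.6, -0.0, 11.1]
grip_width: 0.0216
gripper_force: 60.6
```

Steady at about 11 N for over a second, so I'm handing in.

```bash
python3 -c "
from rig import *
print(close_job())"
```

```text
the job is handed in; nothing more can be done
None
```

The purple cap, matching the purple-stoppered tube, clicked fully home on the canister and was held at about 11 N for over a second; I handed the job in at about 15 s with the gripper still pressing, but `close_job()` returned no verdict.

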